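# Shut the grit pots, then run the jade bangles round the drying rail to its stop

### The job

The batch is polished and has dripped off. First press down the lid of every grit pot until it is fully home, so that no grit can get on the polished jade; only then slide all the bangles along the bent drying rail from the wet leg, round both corners, and leave them hanging still on the rod at the far end of the dry leg, the foremost right up against the stop and the others close behind it, all within about 11 cm of the stop. Leave the tin, the jar and the rough jade where they stand.

Things in the scene. Friction and masses are not known exactly. Their poses are not given: they have to be found in the camera images.
- rail: Drying rail, fixed: a steel rod 8 mm thick, axis level 125 mm above the bench, bent into a flat Z and held only at its ends, by dark wooden posts on a low green base. Origin on the bench under the middle of the Z, z up. Rod axis in own x, y (mm): wet leg (-70, 310) to (-70, 40), corner 1 to (-30, 0), middle leg to (30, 0), corner 2 to (70, -40), dry leg to the stop (70, -190).
- wet_end (a point): Point on the rod's axis where the wet leg meets the inner face of the wet post (axes as the rail's). Both posts are 45 mm wide along the rail's x, 30 mm along its y, tops 133 mm above the bench. A drip tray lies on the green base under the wet leg, rim 30 mm above the bench.
- corner1 (a point): Point on the rod's axis half-way round the first corner, a quarter circle of radius 40 mm about (-30, 40) in the rail's x, y.
- corner2 (a point): Point on the rod's axis half-way round the second corner, a quarter circle of radius 40 mm about (30, -40) in the rail's x, y.
- stop (a point): The stop: point on the rod's axis where the dry leg meets the flat inner face of the dry post (axes as the rail's; own +y leads back along the dry leg, away from the stop).
- bangle_green: Polished jade bangle, dark green, 55 g: a rigid ring of round section 10 mm thick, inner diameter 56, outer 76 mm. Origin at the ring's centre, own y its axis. Starts hanging upright on the wet leg, rod through it: centre 24 mm below the rod's axis, top of the band 14 mm above it, 40 mm or more from the next, centre to centre. Slides and swings freely; cannot come off. May be absent.
- bangle_apple: Polished jade bangle, apple green, 55 g: a rigid ring of round section 10 mm thick, inner diameter 56, outer 76 mm. Origin at the ring's centre, own y its axis. Starts hanging upright on the wet leg, rod through it: centre 24 mm below the rod's axis, top of the band 14 mm above it, 40 mm or more from the next, centre to centre. Slides and swings freely; cannot come off. May be absent.
- bangle_white: Polished jade bangle, near-white, 55 g: a rigid ring of round section 10 mm thick, inner diameter 56, outer 76 mm. Origin at the ring's centre, own y its axis. Starts hanging upright on the wet leg, rod through it: centre 24 mm below the rod's axis, top of the band 14 mm above it, 40 mm or more from the next, centre to centre. Slides and swings freely; cannot come off. May be absent.
- bangle_lavender: Polished jade bangle, pale lavender, 55 g: a rigid ring of round section 10 mm thick, inner diameter 56, outer 76 mm. Origin at the ring's centre, own y its axis. Starts hanging upright on the wet leg, rod through it: centre 24 mm below the rod's axis, top of the band 14 mm above it, 40 mm or more from the next, centre to centre. Slides and swings freely; cannot come off. May be absent.
- bangle_russet: Polished jade bangle, russet brown, 55 g: a rigid ring of round section 10 mm thick, inner diameter 56, outer 76 mm. Origin at the ring's centre, own y its axis. Starts hanging upright on the wet leg, rod through it: centre 24 mm below the rod's axis, top of the band 14 mm above it, 40 mm or more from the next, centre to centre. Slides and swings freely; cannot come off. May be absent.
- lid_red (a joint): Push-on lid of the pot with the red band: how far it is pushed down, in m. 0 = standing 8 mm proud, 0.008 = fully home. It moves straight down only, needs about 7 N, and stays where it is left.
- lid_red_top (a point): Centre of the flat top of that lid (white, 64 mm across, 16 mm high, a thin red disc on top); moves down with it, to 94 mm above the bench when fully home. The grey pot below, 60 mm across, is held firmly in the wooden pot rack; pots stand 84 mm apart, centre to centre.
- lid_blue (a joint): Push-on lid of the pot with the blue band: how far it is pushed down, in m. 0 = standing 8 mm proud, 0.008 = fully home. It moves straight down only, needs about 7 N, and stays where it is left.
- lid_blue_top (a point): Centre of the flat top of that lid (white, 64 mm across, 16 mm high, a thin blue disc on top); moves down with it, to 94 mm above the bench when fully home. The grey pot below, 60 mm across, is held firmly in the wooden pot rack; pots stand 84 mm apart, centre to centre.
- lid_yellow (a joint): Push-on lid of the pot with the yellow band: how far it is pushed down, in m. 0 = standing 8 mm proud, 0.008 = fully home. It moves straight down only, needs about 7 N, and stays where it is left.
- lid_yellow_top (a point): Centre of the flat top of that lid (white, 64 mm across, 16 mm high, a thin yellow disc on top); moves down with it, to 94 mm above the bench when fully home. The grey pot below, 60 mm across, is held firmly in the wooden pot rack; pots stand 84 mm apart, centre to centre.
- pot_rack: Low wooden rack, fixed, 100 by 280 mm, rim 32 mm high, with three places in a row for the grit pots. Origin under its centre, own y along the row.
- dop_tin: Bystander: yellow tin, 72 mm across, 85 mm high, with dop sticks standing out of it to about 150 mm. Origin at the centre of its foot. Leave alone.
- bead_jar: Bystander: green glass jar with a white cap, 64 mm across, 85 mm high. Origin at the centre of its foot. Leave alone.
- rough_jade: Bystander: grey-green lump of rough jade, 75 x 55 x 42 mm. Origin at the centre of its underside. Leave alone.
Things that resemble listed ones, but are neither listed nor needed, are in the scene too. What is shaped like the bangle_green but blue, pink or yellow is not meant.

How it is judged (in metres and radians):
On the way, in this order (a step that is already met when the one before it is completed fails the run):
1. every grit pot's lid is pressed fully home (within 1.5 mm) (value of joint each of lid_red, lid_blue, lid_yellow above 0.0065 m), for 0.2 s.
2. then every bangle has been slid round both corners onto the dry leg (y of each of bangle_green, bangle_apple, bangle_white, bangle_lavender, bangle_russet in the frame of stop below 0.14 m and x of each of bangle_green, bangle_apple, bangle_white, bangle_lavender, bangle_russet in the frame of stop above -0.03 m), for 0.2 s.
At the end, for the whole second after the job is handed in: Every lid is home (at most 1.5 mm proud); every bangle hangs still on the dry leg (slower than 0.08 m/s, centre within 120 mm of the stop along the rod), the foremost with its centre within 20 mm of the stop (all of step 1 and y of bangle_green in the frame of stop between -0.005 and 0.12 m and x of bangle_green in the frame of stop between -0.03 and 0.03 m and z of bangle_green in the frame of stop between -0.034 and -0.01 m and linear speed of each of bangle_green, bangle_apple, bangle_white, bangle_lavender, bangle_russet below 0.08 m/s and y of bangle_apple in the frame of stop between -0.005 and 0.12 m and x of bangle_apple in the frame of stop between -0.03 and 0.03 m and z of bangle_apple in the frame of stop between -0.034 and -0.01 m and y of bangle_white in the frame of stop between -0.005 and 0.12 m and x of bangle_white in the frame of stop between -0.03 and 0.03 m and z of bangle_white in the frame of stop between -0.034 and -0.01 m and y of bangle_lavender in the frame of stop between -0.005 and 0.12 m and x of bangle_lavender in the frame of stop between -0.03 and 0.03 m and z of bangle_lavender in the frame of stop between -0.034 and -0.01 m and y of bangle_russet in the frame of stop between -0.005 and 0.12 m and x of bangle_russet in the frame of stop between -0.03 and 0.03 m and z of bangle_russet in the frame of stop between -0.034 and -0.01 m and y of any of bangle_green, bangle_apple, bangle_white, bangle_lavender, bangle_russet in the frame of stop below 0.02 m); the robot touches nothing.
It fails at once if a bangle is taken round the first corner while a lid still stands proud (value of joint any of lid_red, lid_blue, lid_yellow below 0.006 m and x of any of bangle_green, bangle_apple, bangle_white, bangle_lavender, bangle_russet in the frame of rail above 0 m).
It fails at once if the tin, the jar or the rough jade is pushed more than 15 mm or tipped (distance of any of dop_tin, bead_jar, rough_jade from where it was at the start of the episode above 0.015 m or angle between any of dop_tin, bead_jar, rough_jade's own z axis and vertical above 0.3 rad).
Of bangle_green, bangle_apple, bangle_white, bangle_lavender, bangle_russet only 3 to 5 are there at a start; the rules pass over those that are not, and their reading is None.
At some moment in a run one of bangle_green, bangle_apple, bangle_white, bangle_lavender, bangle_russet may be knocked a few centimetres aside while the robot is not near it.
Once in a run the grip may slacken for a moment while it holds something.
It also fails if it takes over 210 s, if anything falls off the work surface, if the arm or the gripper's body presses on something with over 40 N, if the wrist force passes 120 N, or if a joint passes its speed limit or range.

### The arm

A 7-joint arm with a two-finger parallel gripper is mounted at the origin on the work surface. World frame = base frame: x ahead of the robot, y to its left, z up, the work surface at z = 0. Lengths are in mm, angles in degrees, forces in N, time in s.
With the tool pointing down it reaches from about 425 to 950 mm from the base axis. Payload 4.7 kg.
Tool frame: the origin (TCP) lies at the very end of the fingers, on their centre line; the grasp point (between the pads) lies 19 mm behind it; z points along the fingers, y is the line along which they close (so a half turn about z gives the same grasp; the last joint's range is limited). The gripper opens to 85 mm and grips with 20 to 120 N. Pads are 22 mm wide; open, the fingers measure 114 mm over their backs; the gripper's body (76 mm by 85 mm) begins 54 mm behind the grasp point. The pads swing forward as they close: fully open they stand 13 mm farther back than shut.
Start: joints at [-67.718, 26.849, -2.785, 87.806, 1.381, 65.374, -4.715], TCP at [273.845, 616.975, 231.335] pointing down, gripper open.
Joint ranges: [-148.3, 148.3], [-19.14, 114.17], [-79.39, 73.82], [5.75, 140.21], [-59.74, 239.74], [12.07, 113.84], [-152.46, 152.46]. Speed limits (degrees/s): [147.25, 147.25, 180, 180, 180, 180, 180].

### API

Orientations are given as a 3x3 rotation matrix whose columns are the frame's x, y, z axes.
In Python, from bench import r, readout, snapshot, calibration, ticket, models gives the robot as it stands. Calls block until the motion is done:
- r.move_pose(position, orientation): joint-space move of the TCP to a pose.
- r.move_linear(position, orientation=None, rate=150): straight line of the TCP; orientation=None keeps the orientation; rate is the mean speed in mm/s.
- r.movej(angles): joint-space move.
- r.command_gripper(opening, newtons=None): opening from 0.0 (shut) to 1.0 (fully open); newtons is the grip in N (None keeps the last); returns when the fingers have stopped.
- r.wait(seconds).
- r.solve_ik(position, orientation): joint angles nearest the present ones, or None.
- readout.state(): the state.
- snapshot(name): name is "scene" or "top" or "wrist"; returns the picture (420x560x3 uint8, red, green, blue); there is no depth.
- calibration(name): a dict with "fx", "fy", "cx", "cy" (pixels), "R" (3x3) and "t" (3): a world point X has camera coordinates R X + t. Camera axes: x right, y down, z forward; pixel columns grow to the right and rows downward; lengths in mm; the calibration is good to about 2 mm. A picture is of the moment at which its call begins: read the wrist's pose just before it. calibration takes no time and is no camera call; for the wrist camera it gives the pose at the moment of the call.
A pose or a line that the arm cannot do raises r.PlanningError and nothing moves.
- ticket.finish_job(): hands the job in; it is judged then, once.
Trained networks look in the newest picture that a camera, given by its name, has taken for a name from the list of things; names that differ only in an ending like _2 or _b are one class to them, and where a whole thing is asked for, a point or a joint stands for the part that bears it (a point fixed in the world has none). Each returns a list of dicts, best first, with "p" (0 to 1); they miss things now and then, are a little off and sometimes report something else, mostly with a low value. They report only what shows in the picture. A call takes as long as a camera call. They do not tell look-alikes from the thing itself.
- models.regions_of(thing, camera): "pixels" (420x560 bool, what is visible of it) and "at" ([column, row] in pixels, amid what is visible of it).
- models.spot_point(thing, camera): "at" ([column, row] in pixels: a listed point, or the origin of a listed thing).
The state is a dict: "time_s": time; "joint_positions": joint angles; "qvel": joint speeds; "joint_torque": joint torques, N m; "tcp_pos": TCP position; "orientation": TCP orientation; "force": force on the tool from outside, world axes, zero at the start; "moment": the same for the moment, N m; "width": opening from 0.0 (shut) to 1.0 (fully open); "finger_force": force on a finger pad.
Only numpy, scipy, OpenCV 4.12 (cv2) and the standard library are available. Lean on these libraries where they do the work, as an engineer would, in place of code of your own. Each camera call takes 0.05 s, during which the arm holds its last target. There are 200 camera calls.

## Working session

There is one attempt and no reset: what is moved stays moved. The work goes in short steps, each a Python script; the robot and the scene stay as the last script left them, time stands still between calls to the robot, and variables do not carry over. Pictures are saved under pics/ and viewed, at most 14 in all, crops included, and the job is handed in when it is done.

```bash
mkdir -p pics; ls; python3 - <<'E'
from bench import r, readout, snapshot, calibration, ticket, models
import cv2,numpy as np
for c in ("scene","top"):
    im=snapshot(c); cv2.imwrite(f"pics/{c}0.png",cv2.cvtColor(im,cv2.COLOR_RGB2BGR))
    k=calibration(c); print(c,[round(k[a],1) for a in("fx","fy","cx","cy")],np.round(k["R"],3).tolist(),np.round(k["t"],1), np.round(-np.array(k["R"]).T@k["t"]))
    for n in "wet_end corner1 corner2 stop rail lid_red_top lid_blue_top lid_yellow_top bangle_green bangle_apple bangle_white bangle_lavender bangle_russet dop_tin bead_jar rough_jade pot_rack".split():
        print(n,[(np.round(d["at"]).tolist(),round(d["p"],2)) for d in models.spot_point(n,c)[:3]])
s=readout.state(); print(s["time_s"],s["orientation"],s["force"])
E
```

```text
pics
scene [410.6, 410.6, 282.2, 208.1] [[-0.689, 0.725, 0.002], [0.543, 0.518, -0.661], [-0.48, -0.454, -0.75]] [ 355.9 -201.4 1286.4] [972. 431. 831.]
wet_end [([404.0, 279.0], 0.7)]
corner1 [([289.0, 208.0], 0.72), ([248.0, 232.0], 0.71), ([384.0, 274.0], 0.34)]
corner2 [([289.0, 208.0], 0.72), ([248.0, 232.0], 0.71), ([384.0, 274.0], 0.34)]
stop [([188.0, 193.0], 0.62)]
rail [([270.0, 257.0], 0.61), ([244.0, 179.0], 0.32)]
lid_red_top [([223.0, 139.0], 0.87)]
lid_blue_top [([259.0, 171.0], 0.91)]
lid_yellow_top [([247.0, 231.0], 0.35)]
bangle_green [([424.0, 255.0], 0.71), ([362.0, 220.0], 0.61), ([327.0, 235.0], 0.55)]
bangle_apple [([343.0, 247.0], 0.66)]
bangle_white [([384.0, 274.0], 0.71)]
bangle_lavender []
bangle_russet [([315.0, 342.0], 0.66)]
dop_tin [([147.0, 193.0], 0.97)]
bead_jar [([348.0, 388.0], 0.63)]
rough_jade [([318.0, 340.0], 0.66)]
pot_rack [([245.0, 180.0], 0.65)]
top [398.7, 398.7, 279.1, 212.5] [[-0.019, -1.0, -0.008], [-0.993, 0.02, -0.116], [0.116, 0.006, -0.993]] [   0.   526.7 1214. ] [ 382.  -17. 1267.]
wet_end [([171.0, 222.0], 0.62)]
corner1 [([281.
[... 292 characters left out ...]
top [([353.0, 236.0], 0.63), ([323.0, 234.0], 0.3)]
bangle_green [([179.0, 274.0], 0.73), ([240.0, 221.0], 0.69), ([275.0, 268.0], 0.57)]
bangle_apple [([348.0, 237.0], 0.67), ([224.0, 221.0], 0.57)]
bangle_white [([188.0, 222.0], 0.65)]
bangle_lavender [([394.0, 172.0], 0.39)]
bangle_russet []
dop_tin [([394.0, 173.0], 0.79)]
bead_jar [([173.0, 167.0], 0.86), ([170.0, 225.0], 0.58)]
rough_jade [([206.0, 172.0], 0.75), ([340.0, 167.0], 0.43)]
pot_rack [([348.0, 237.0], 0.87), ([325.0, 232.0], 0.33)]
1.8 [[-9.13987129e-01  4.05743181e-01 -7.98072458e-06]
 [ 4.05743177e-01  9.13987122e-01  1.23884838e-04]
 [ 5.75597076e-05  1.09991023e-04 -9.99999992e-01]] [ 0.72525809  0.23138074 -0.22796575]
```

View pics/scene0.png

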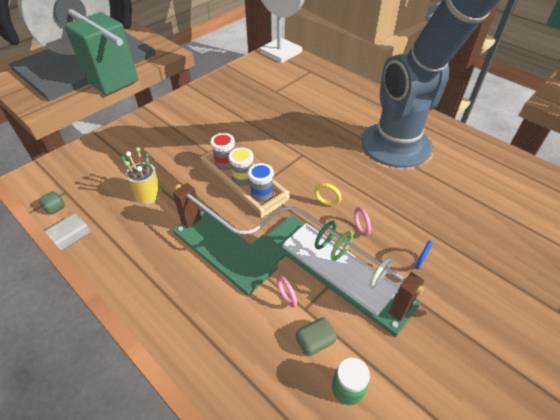

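View pics/top0.png

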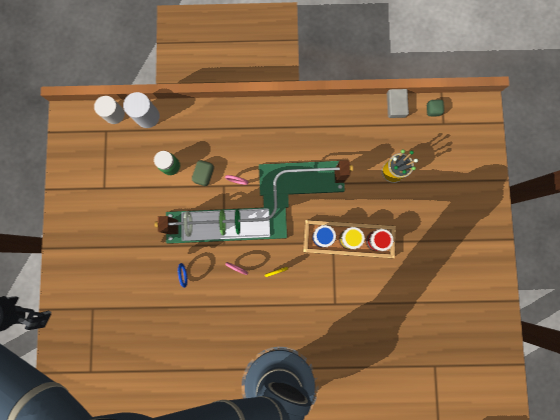

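Scene picture: three bangles hang on the wet leg, green (327,235), apple (343,247) and white (384,272). Lavender and russet are absent. The blue, pink and yellow rings standing off the rail are look-alikes. Lids are red (223,140), yellow (241,156) and blue (261,173). The top picture shows the same three bangles at columns 237, 222 and 188. Next I fit the poses and check them in one overlay.

```bash
cat > h.py <<'E'
from bench import r, readout, snapshot, calibration, ticket, models
import cv2,numpy as np
from scipy.optimize import least_squares
def proj(c,X):
    k=calibration(c) if isinstance(c,str) else c
    p=np.atleast_2d(X)@np.array(k["R"]).T+k["t"]
    return np.c_[k["fx"]*p[:,0]/p[:,2]+k["cx"],k["fy"]*p[:,1]/p[:,2]+k["cy"]]
def onz(c,uv,z):
    k=calibration(c); R=np.array(k["R"]); o=-R.T@k["t"]
    d=R.T@[(uv[0]-k["cx"])/k["fx"],(uv[1]-k["cy"])/k["fy"],1]; return o+d*(z-o[2])/d[2]
def rodlocal():
    a=np.radians(np.arange(0,91,5))
    P=[[-70,y] for y in np.arange(310,40,-5)]
    P+=[[-30-40*np.cos(t),40-40*np.sin(t)] for t in a]
    P+=[[x,0] for x in np.arange(-25,30,5)]
    P+=[[30+40*np.sin(t),-40+40*np.cos(t)] for t in a]
    P+=[[70,y] for y in np.arange(-45,-191,-5)]
    return np.array(P,float)
def w(pose,P,z=125):
    x,y,t=pose; P=np.atleast_2d(P); c,s=np.cos(t),np.sin(t)
    return np.c_[x+c*P[:,0]-s*P[:,1],y+s*P[:,0]+c*P[:,1],np.full(len(P),z)]
def yawR(dx,dy):  # tool x axis along (dx,dy), pointing down
    n=np.hypot(dx,dy); dx,dy=dx/n,dy/n
    return np.array([[dx,dy,0],[dy,-dx,0],[0,0,-1]]).T
def save(c,n):
    im=snapshot(c); cv2.imwrite(f"pics/{n}.png",cv2.cvtColor(im,cv2.COLOR_RGB2BGR)); return im
E
python3 - <<'E'
from h import *
q=40*np.sqrt(.5)
L=np.array([[-70,310],[-30-q,40-q],[30+q,-40+q],[70,-190]])
obs={"top":[[171,222],[274,213],[281,174],[338,167]],"scene":[[404,279],[289,208],[248,232],[188,193]]}
f=lambda p:np.concatenate([(proj(c,w(p,L))-obs[c]).ravel() for c in obs])
s=least_squares(f,[500,50,0],x_scale=[100,100,1],loss="soft_l1"); print(s.x,np.round(f(s.x),1)); np.save("rail.npy",s.x)
for n,a,b in(("red",(381,240),(223,140)),("yellow",(353,237),(241,156)),("blue",(324.5,236),(261,172))):
    print(n,onz("top",a,102),onz("scene",b,102))
for n,a,b in(("green",(237,221),(327,235)),("apple",(222,222),(343,247)),("white",(188,222),(383,272))):
    print(n,onz("top",a,120),onz("scene",b,101))
t=[]
for c,box in(("top",(150,140,200,150)),("scene",(170,120,260,200))):
    im=cv2.imread(f"pics/{c}0.png"); S=4 if c=="top" else 3
    x,y,ww,hh=box; cr=cv2.resize(im[y:y+hh,x:x+ww],None,fx=S,fy=S,interpolation=cv2.INTER_CUBIC)
    for u in proj(c,w(s.x,rodlocal()[::3])): cv2.circle(cr,tuple(int(v) for v in (u+.5-[x,y])*S),2,(0,0,255),-1)
    cv2.imwrite(f"pics/ov_{c}.png",cr)
E
```

```text
[5.68598594e+02 1.03776642e-01 2.56677294e-02] [-2.5  1.3 -2.2  1.6 -2.9  0.5  1.   0.8 -0.4  0.5 -1.5 -0.6 -4.  -0.4
 -0.5  1.5]
red [ 431.73941473 -305.8800272   102.        ] [ 436.32144069 -302.82876007  102.        ]
yellow [ 442.07070952 -224.83809493  102.        ] [ 447.06183754 -217.75509145  102.        ]
blue [ 446.62317502 -141.91685388  102.        ] [ 453.46322106 -135.27634955  102.        ]
green [493.95565433 111.2890051  120.        ] [493.69721665 116.54319349 101.        ]
apple [491.92135971 154.70299503 120.        ] [495.16112361 162.96774167 101.        ]
white [493.89159026 253.15805611 120.        ] [488.39832217 263.03441097 101.        ]
```

View pics/ov_top.png

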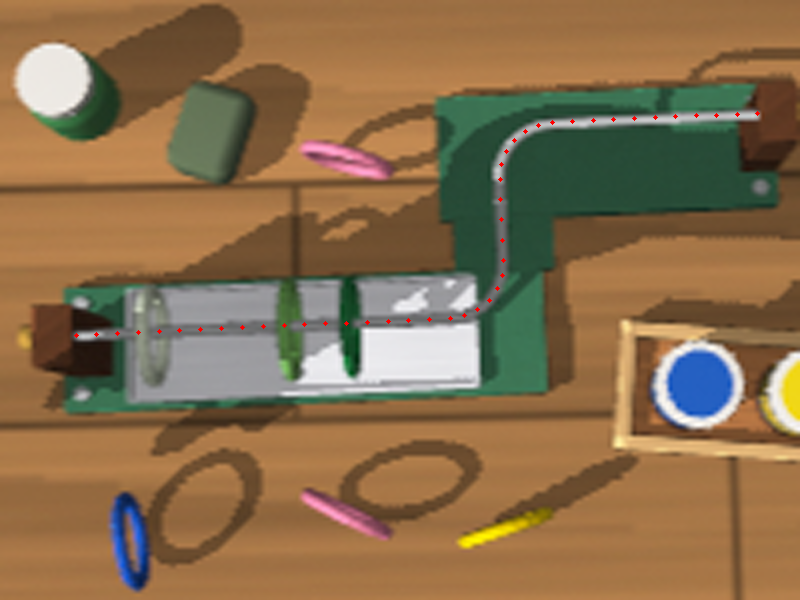

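View pics/ov_scene.png

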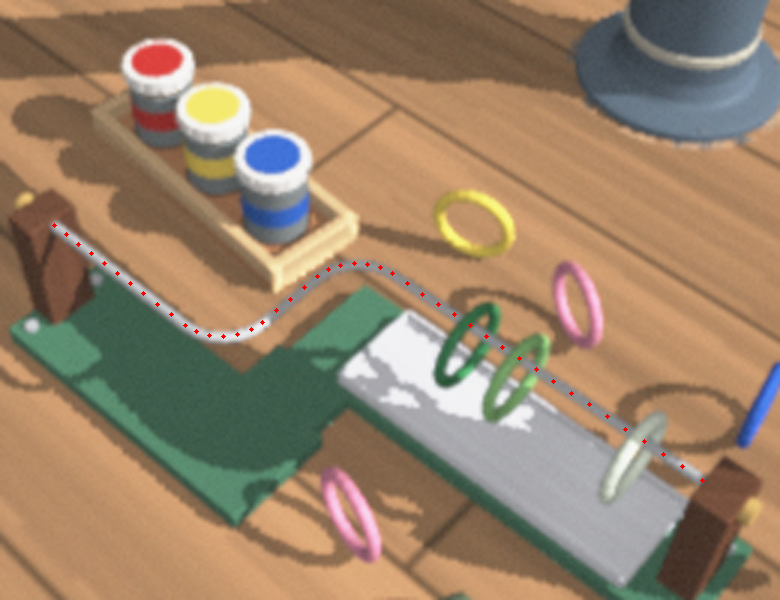

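The overlay fits the rod to 1–2 px in both views. The enlarged crop confirms that the three bangles on the rod are green (348,325), apple (289,325) and white (152,335) in the 4x top crop. Next I press the lids with closed fingers.

```bash
python3 - <<'E'
from h import *
r.command_gripper(0.0,40)
R=yawR(0,1)
q=[np.round(r.solve_ik([434,-304,200],yawR(*d)),0).tolist() if r.solve_ik([434,-304,200],yawR(*d)) is not None else None for d in((0,1),(0,-1),(1,0),(-1,0))]; print(q)
best=[(max(abs(np.array(a)-readout.state()["joint_positions"])),d) for a,d in zip(q,((0,1),(0,-1),(1,0),(-1,0))) if a is not None]; d=min(best)[1]; print(d)
R=yawR(*d)
for n,p in(("blue",(450,-138)),("yellow",(444.5,-221)),("red",(434,-304))):
    r.move_pose([*p,150],R); f0=np.array(readout.state()["force"])
    r.move_linear([*p,104],rate=80)
    z=102
    while z>=92.5:
        r.move_linear([*p,z],rate=20); s=readout.state(); f=np.array(s["force"])-f0
        if abs(f[2])>30: break
        z-=1
    print(n,z,np.round(s["tcp_pos"],1),np.round(f,1))
    r.move_linear([*p,150],rate=120)
print(readout.state()["time_s"])
pr=np.load("rail.npy"); P=rodlocal()
for sgn in(1,-1):
    for l,dd in(([-70,284],(0,-1)),([-70,40],(0,-1)),([-58,12],(1,-1)),([0,0],(1,0)),([70,-40],(0,-1)),([70,-145],(0,-1))):
        X=w(pr,[l,np.add(l,dd)]); e=(X[1]-X[0])[:2]*sgn
        a=r.solve_ik([*X[0][:2],100],yawR(*e)); print(sgn,l,None if a is None else np.round(a).tolist())
save("top","top1"); save("scene","scene1")
a=cv2.imread("pics/scene1.png")[100:300,150:430]; cv2.imwrite("pics/s1c.png",cv2.resize(a,None,fx=2.8,fy=2.8,interpolation=cv2.INTER_CUBIC))
E
```

```text
[[-2.0, 18.0, 41.0, 111.0, -14.0, 56.0, 45.0], [-18.0, 25.0, 64.0, 112.0, -27.0, 59.0, -122.0], [-9.0, 20.0, 49.0, 112.0, -18.0, 57.0, -41.0], [-18.0, 25.0, 64.0, 112.0, -26.0, 59.0, 148.0]]
(1, 0)
blue 92 [ 450.2 -138.1   93.9] [-3.3  1.5 14.4]
yellow 92 [ 444.6 -221.    94. ] [-3.5  1.3 13.8]
red 92 [ 434.1 -304.2   94. ] [-2.   1.8 13. ]
17.7167
1 [-70, 284] [12.0, 44.0, -68.0, 107.0, 47.0, 62.0, 107.0]
1 [-70, 40] [-60.0, 41.0, 73.0, 121.0, -49.0, 56.0, -138.0]
1 [-58, 12] [-52.0, 34.0, 62.0, 120.0, -40.0, 50.0, -99.0]
1 [0, 0] [-40.0, 33.0, 49.0, 112.0, -33.0, 50.0, -62.0]
1 [70, -40] [-42.0, 51.0, 69.0, 102.0, -53.0, 66.0, -134.0]
1 [70, -145] [-32.0, 52.0, 69.0, 100.0, -53.0, 67.0, -126.0]
-1 [-70, 284] [-66.0, 31.0, 43.0, 112.0, -28.0, 48.0, -6.0]
-1 [-70, 40] [-36.0, 23.0, 34.0, 120.0, -19.0, 42.0, 11.0]
-1 [-58, 12] [-20.0, 22.0, 18.0, 118.0, -10.0, 42.0, 50.0]
-1 [0, 0] [22.0, 30.0, -35.0, 108.0, 23.0, 49.0, 67.0]
-1 [70, -40] [-18.0, 33.0, 26.0, 101.0, -18.0, 50.0, 17.0]
-1 [70, -145] [-8.0, 34.0, 24.0, 98.0, -17.0, 51.0, 25.0]
```

View pics/s1c.png

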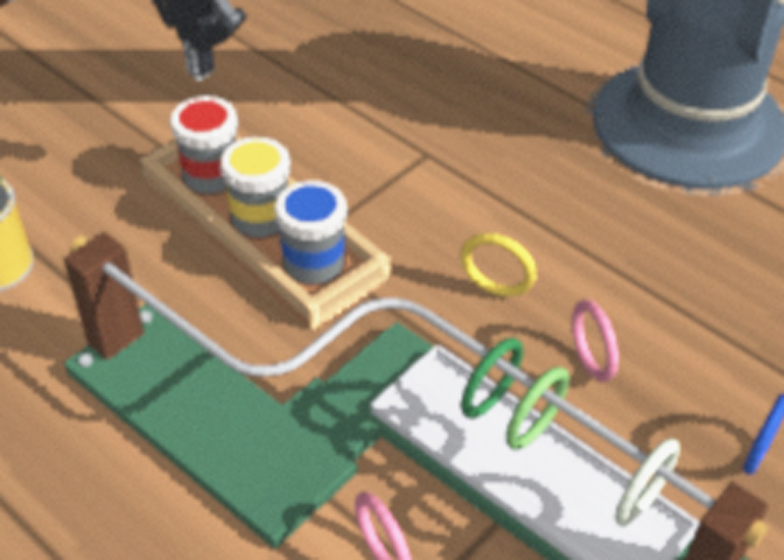

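Crop: all three lids now sit flush at 94 mm and the three bangles have not moved. Next I straddle the rod behind the white bangle and push the train with force checks, as far as the start of the middle leg.

```bash
cat >> h.py <<'E'
def fine():
    P=rodlocal(); s=np.r_[0,np.cumsum(np.hypot(*np.diff(P,axis=0).T))]; return P,s
def at(sv,z,pr=None):
    pr=np.load("rail.npy"); P,s=fine(); g=lambda v:np.array([np.interp(v,s,P[:,i]) for i in(0,1)])
    X=w(pr,[g(sv),g(sv-5),g(sv+5)],z); e=(X[1]-X[2])[:2]   # tool x against travel
    return X[0],yawR(*e)
def push(s0,s1,z=98,step=6,rate=60,fmax=8):
    f0=np.array(readout.state()["force"]); log=[]
    for v in np.arange(s0+step,s1+.01,step):
        X,R=at(v,z); r.move_linear(X,R,rate=rate); f=np.array(readout.state()["force"])-f0; log.append((int(v),np.round(f,1).tolist()))
        if np.hypot(*f[:2])>fmax: print("STOP"); break
    print(log[::6],log[-1],readout.state()["time_s"]); return v
E
python3 - <<'E'
from h import *
X,R=at(23,240); r.move_pose(X,R); r.command_gripper(0.54)
f0=np.array(readout.state()["force"])
for z in(180,140,115,98):
    X,R=at(23,z); r.move_linear(X,R,rate=80); print(z,np.round(np.array(readout.state()["force"])-f0,1))
P,s=fine(); print(s[-1],readout.state()["width"])
v=push(23,290)
save("top","top2");save("scene","scene2")
a=cv2.imread("pics/scene2.png")[100:310,150:430]; b=cv2.imread("pics/top2.png")[130:310,130:370]
cv2.imwrite("pics/c2.png",np.vstack([cv2.resize(a,(400,300)),cv2.resize(b,(400,300))]))
E
```

```text
180 [-0.2 -0.7  0.8]
140 [-0.4 -1.7  0.4]
115 [-0.  -0.1  1.2]
98 [-0.3 -0.5 -0.1]
605.6238356121673 0.540859346008871
[(29, [-0.2, -0.1, 0.4]), (65, [0.3, -0.6, 0.4]), (101, [1.2, 0.7, 1.1]), (137, [0.3, 0.5, 0.7]), (173, [0.4, -0.4, 1.5]), (209, [-0.9, 0.5, 1.0]), (245, [1.0, -0.5, 0.9]), (281, [0.1, -0.5, 0.7])] (287, [-0.0, -0.0, 1.0]) 33.9417
```

View pics/c2.png

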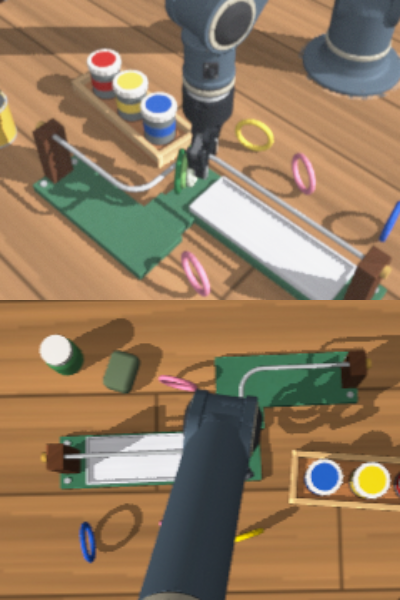

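The pictures show the train ahead of the fingers going round corner 1 (green and white visible at scene crop 185,170), with the wet leg clear behind. I keep pushing towards the stop.

```bash
python3 - <<'E'
from h import *
v=push(287,545)
v=push(v,578,step=2,rate=30,fmax=5)
X,R=at(v-30,98); r.move_linear(X,R,rate=40); X,R=at(v-30,240); r.move_linear(X,R,rate=100)
print(v,readout.state()["tcp_pos"])
p=readout.state()["tcp_pos"]; r.move_pose([480,250,300],R); r.wait(1)
save("top","top3");save("scene","scene3"); print(readout.state()["time_s"])
a=cv2.imread("pics/scene3.png")[130:310,160:420]; b=cv2.imread("pics/top3.png")[140:260,150:370]
cv2.imwrite("pics/c3.png",np.vstack([cv2.resize(a,(433,300),interpolation=2),cv2.resize(b,(433,236),interpolation=2)]))
E
```

```text
[(293, [0.4, 0.0, 0.0]), (329, [0.3, 0.5, 1.3]), (365, [-0.4, -1.4, 1.2]), (401, [0.7, -0.9, 0.4]), (437, [0.3, 0.5, 0.6]), (473, [1.2, -0.7, 0.4]), (509, [1.1, -0.6, 1.1]), (545, [0.2, -1.0, 0.7])] (545, [0.2, -1.0, 0.7]) 45.6
STOP
[(547, [-0.1, 0.1, 0.8]), (559, [-0.2, 0.8, -0.2])] (567, [-0.6, 8.5, 5.2]) 48.35
567.0 [ 641.33807601 -119.28249812  239.23231503]
53.425
```

View pics/c3.png

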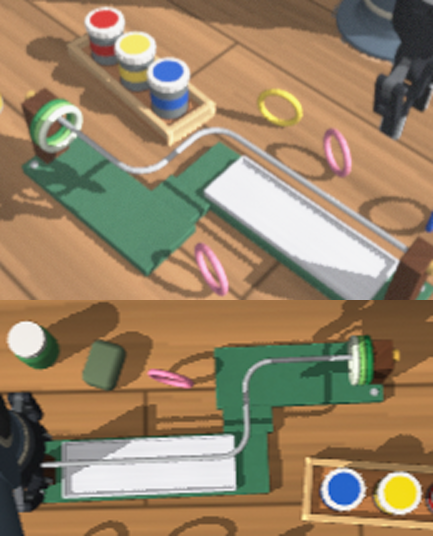

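The stack (green, apple, white) is at the stop. I wait a few seconds in case of a knock, then look closely before handing in.

```bash
python3 - <<'E'
from h import *
r.wait(6)
save("top","top4");save("scene","scene4")
for c in("top","scene"):
    d=cv2.absdiff(cv2.imread(f"pics/{c}3.png"),cv2.imread(f"pics/{c}4.png")).max(2); print(c,(d>60).sum())
a=cv2.imread("pics/scene4.png")[160:240,160:260]; b=cv2.imread("pics/top4.png")[145:195,290:360]
cv2.imwrite("pics/c4.png",np.hstack([cv2.resize(a,(400,320),interpolation=2),cv2.resize(b,(392,320),interpolation=2)]))
pr=np.load("rail.npy"); print(proj("scene",w(pr,[[70,-185],[70,-165]],101)),proj("top",w(pr,[[70,-185],[70,-165]],139)))
for n in("green","apple","white"): print(n,[(c,np.round(m["at"]),round(m["p"],2)) for c in("scene","top") for m in models.spot_point("bangle_"+n,c)[:2]])
E
```

```text
top 0
scene 0
[[190.55368882 202.42117206]
 [195.97099723 206.60941809]] [[337.90432243 166.7593419 ]
 [330.9716461  167.07739221]]
green [('scene', array([360., 221.]), 0.8), ('scene', array([289., 292.]), 0.72), ('top', array([236., 181.]), 0.58), ('top', array([274., 272.]), 0.52)]
apple [('scene', array([196., 202.]), 0.6), ('top', array([335., 171.]), 0.47)]
white [('scene', array([222., 137.]), 0.4), ('top', array([329., 168.]), 0.52)]
```

View pics/c4.png

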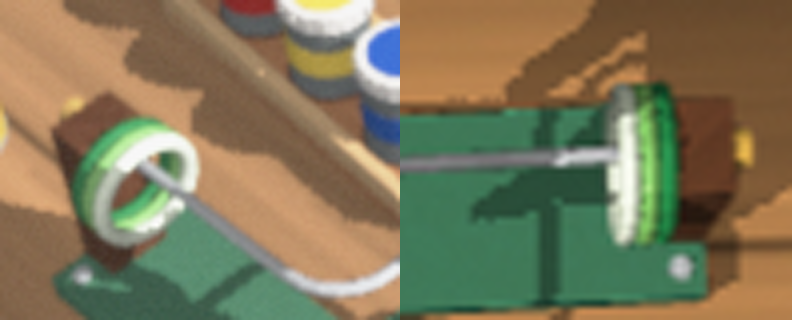

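The crop shows green flat against the post, with apple and white stacked behind it. All three hang with the rod at the top of the band, and nothing changed over 6 s. I hand the job in.

```bash
python3 -c "
from h import *
print(ticket.finish_job())"
```

```text
the job is handed in; nothing more can be done
None
```

The job is handed in, with no verdict returned: I pressed all three lids home, then slid the three bangles present (green, apple, white) round both corners, and they hang still at the stop with green against it.

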